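# Hold a freshly lacquered plaque against the hanger for screwing

### The arm

A 6-joint arm with a two-finger parallel gripper is mounted at the origin on the work surface. World frame = base frame: x ahead of the robot, y to its left, z up, the work surface at z = 0. Lengths are in mm, angles in rad, forces in N, time in s.
With the tool pointing down it reaches from about 350 to 875 mm from the base axis. Payload 4.2 kg.
Tool frame: the origin (TCP) lies at the centre of the arm's flange, where the gripper is bolted on; the fingertips stand 173 mm ahead of it and the grasp point (between the pads) lies 155 mm ahead of it; z points along the fingers, y is the direction in which the jaws open and shut (so a half turn about z gives the same grasp; the last joint's range is limited). The gripper opens to 85 mm and grips with 20 to 120 N. Pads are 22 mm wide; open, the fingers measure 114 mm over their backs; the gripper's body (76 mm by 85 mm) begins 54 mm behind the grasp point. The pads swing forward as they close: fully open they stand 13 mm farther back than shut.
Start: joints at [1.563, 0.385, 0.008, 0, -1.194, -0.259], TCP at [164.747, 602.875, 404.712] pointing down, gripper open.
Joint ranges: [-3.14, 3.14], [-1.21, 2.06], [-1.07, 1.41], [-3.16, 2.05], [-2.99, -0.16], [-3.1, 3.1]. Speed limits (rad/s): [2.79, 2.79, 3.14, 3.14, 3.14, 3.14].

### API

Orientations are given as a 3x3 rotation matrix whose columns are the frame's x, y, z axes.
In Python, from plant import status, imaging, workorder gives the robot as it stands. The module is installed in compiled form; this text tells all that it offers.
- The arm moves only by the tool carry_out, never from a script. Its argument "plan" is a list of rows, each an object of numbers: "gripper": the closure, from 0 (fully open) to 1 (shut); "x", "y", "z": the shift along the tool's x, y, z in units of 25 mm (1.0 is 25 mm); "turn": the turn about the tool's z in units of 8 degrees (1.0 is 8 degrees). A call has 1 to 12 rows; each row is the pose to reach, as a shift and turn from the pose measured when the call began, along the tool's axes at that moment; what a row does not reach only later rows make up. A row lasts 1/10 s, in which the tool goes at most 50 mm and 8.59 degrees, less where a joint would pass 70% of its speed; a pose out of reach is approached as far as the arm can. A call with a gripper value outside its range is refused whole. The fingers move at their own pace and stop on an object; the grip force is fixed at half the most. Time passes only in rows, so rows that repeat a pose let the fingers close. It gives the time, the measured TCP pose, the force and the opening at its end, in the units of the state.
- status.observe(): the state, without advancing time (a new reading comes with each control period).
- imaging.read_camera(name): name is "scene" or "top" or "wrist"; returns the picture (384x512x3 uint8, red, green, blue); there is no depth.
- imaging.camera_info(name): a dict with "vfov" (degrees; the focal length in pixels is half the picture's height over the tangent of half this angle, whatever the lens; pixels are square), "cx", "cy" (the principal point, pixels), "rvec" (rotation vector, rad) and "tvec" (3), from world to camera coordinates, as OpenCV has them. Camera axes: x right, y down, z forward; pixel columns grow to the right and rows downward; lengths in mm; the calibration is good to about 2 mm. A picture is of the moment at which its call begins: read the wrist's pose just before it. camera_info takes no time and is no camera call; for the wrist camera it gives the pose at the moment of the call.
- workorder.sign_off(): hands the job in, once; it reports no verdict.
The state is a dict: "clock": time; "joints": joint angles; "dq": joint speeds; "joint_efforts": joint torques, N m; "position": TCP position; "tool_rot": TCP orientation; "contact_force": force on the tool from outside, world axes, zero at the start; "moment": the same for the moment, N m; "grip_width": opening from 0.0 (shut) to 1.0 (fully open).
Only numpy, scipy, OpenCV 4.12 (cv2) and the standard library are available. Lean on these libraries where they do the work, as an engineer would, in place of code of your own. Each camera call takes 0.05 s, during which the arm holds its last target.

### The job

Pick the wet red-lacquered plaque off its drying stand by its bare edges, letting nothing touch the wet top face, and carry it to the grey jig. Held level in the air, push its short end flush against the brass hanger on the sprung blue fence, centred between the white lines and about half-way up the brass, until the black pointer stands in the green part of the scale, never into the red, so that I can screw the hanger on. Finish while still holding it there with a steady push, and do not disturb the screwdriver, tape roll or pot.

Things in the scene. Friction and masses are not known exactly. Their poses are not given: they have to be found in the camera images.
- plaque_center (a point): centre of the loose plywood plaque, 110 x 56 x 8 mm, about 60 g, lying flat with its middle 54 mm above the table on the stand. Its x axis is along the 110 mm length, y along the 56 mm width, z up. The two ends are alike. Grip it across the 56 mm width, near the middle of its long edges
- lacquer: wet red coat on the plaque's top, 98 x 45 mm, 1.6 mm thick, leaving a bare margin of about 6 mm all round; origin at the centre of its underside, axes as the plaque's. Nothing may touch it
- plaque: the plaque itself; origin at the centre of its underside (4 mm below the plaque centre), axes as there
- stand: fixed aluminium drying stand: foot 130 x 70 x 8 mm, and two ribs 36 mm to either side of its middle along its x, each 12 mm long and 22 mm wide, tops 50 mm above the table (origin: centre of the underside). The plaque lies lengthwise along the stand's x, roughly centred; the space beside its long edges is free
- hanger: brass hanger strip on the front of the sprung fence: 90 mm wide (its y), 30 mm high (z), 4 mm thick; origin at the centre of its front face, 75 mm above the table. Its x axis is level and points into the fence, the way to push; a plaque pressed flush has its centre 55 mm in front of (at minus x from) this origin. It moves with the fence
- jig: the fixed grey jig; origin on the table 60 mm in front of the unpressed hanger face, axes as the hanger's. Its base, 12 mm high and 128 mm wide, reaches 100 mm in front of the fence face; above it all is free. The blue fence is 96 mm wide, its top 90 mm above the table, with two white lines on top 56 mm apart, centred. The grey scale rail, 96 mm high, stands beside the fence at y +50 to +64 mm, from 4 mm behind the unpressed face backwards
- fence (a joint): how far the sprung fence is pushed back (m), 0 at rest, 0.038 at its stop. The spring needs 1 N to start and 0.25 N more per mm. A black pointer moves over the rail's colour scale: white to 0.014, green 0.014 to 0.024 (about 4.5 to 7 N), white to 0.031, red beyond
- screwdriver: bystander: screwdriver about 160 mm long lying on the table between stand and jig; leave alone
- tape: bystander: green tape roll, 64 mm across, 22 mm high, lying on the table between stand and jig, nearer the robot; origin at the centre of the underside; leave alone
- pot: bystander: closed white pot with red cap, 48 mm across, 60 mm high, on the table beyond the stand; origin at the centre of the underside; leave alone
Things that resemble listed ones, but are neither listed nor needed, are in the scene too. What is meant by the jig is not orange, and is the larger of those in its own colour. What is meant by the plaque is not pink, and is the smaller of those in its own colour.

How it is judged:
By the outcome, as a careful person would: the job done as asked, in the order asked, and still so for the second after the job is handed in, while the arm keeps its last pose, push and grip.
It also fails if it takes over 45 s, if anything falls off the work surface, if the arm or the gripper's body presses on something with over 40 N, if the wrist force passes 120 N, or if a joint passes its speed limit or range.

## Working session

There is one attempt and no reset: what is moved stays moved. The work goes in short steps, Python scripts to look and compute and a tool call to move; the robot and the scene stay as the last step left them, time stands still between calls to the robot, and variables do not carry over. Pictures are saved under pics/ and viewed, and the job is handed in when it is done.

Besides the shell and the picture viewer there is one more tool, called after "Emit:" as name(argument=value, ...), one argument or row to a line, values as JSON. carry_out: Moves the arm, as the interface text tells. Its arguments: {"type":"object","properties":{"plan":{"type":"array"}},"required":["plan"]}

```bash
mkdir -p pics; python3 - <<'E'
from plant import status, imaging
import cv2
s=status.observe(); print(s)
for n in ["scene","top","wrist"]:
    print(n,imaging.camera_info(n))
    cv2.imwrite(f"pics/a_{n}.png",imaging.read_camera(n)[:,:,::-1])
E
```

```text
{'clock': 0.0, 'joints': array([ 1.56258384e+00,  3.85576577e-01,  6.62614498e-03, -5.03134816e-04,
       -1.19400412e+00, -2.58592236e-01]), 'dq': array([ 0.00030365,  0.00081542,  0.00108622, -0.00031856, -0.00232442,
        0.00013359]), 'joint_efforts': array([ 1.10355199e-03, -3.92286944e+01,  1.88399577e+01,  4.18607980e+00,
       -4.56464215e-03, -6.10223818e-07]), 'position': array([164.69698985, 602.69968546, 403.60859035]), 'tool_rot': array([[ 9.64569322e-01, -2.63829087e-01, -4.85547800e-04],
       [-2.63829514e-01, -9.64566922e-01, -2.15426670e-03],
       [ 1.00014868e-04,  2.20604141e-03, -9.99997562e-01]]), 'contact_force': array([ 0.4877335 , -0.6424228 , -0.19820704]), 'moment': array([-0.00981564,  0.02629798, -0.01502505]), 'grip_width': 1.0015115110862534}
scene {'vfov': 51.08101705882211, 'cx': 262.49194149004535, 'cy': 191.90314898629993, 'rvec': array([ 2.10522987,  1.66345264, -0.43890561]), 'tvec': array([ -76.81853335, -362.92894907, 1145.85376403])}
top {'vfov': 43.4475468033815, 'cx': 257.9983512212231, 'cy': 193.17582746928136, 'rvec': array([ 2.16037534, -2.15822076,  0.16477758]), 'tvec': array([ -48.41916351,  479.04373703, 1370.8400449 ])}
wrist {'vfov': 62.93085931920766, 'cx': 252.91531397802558, 'cy': 188.9561039080931, 'rvec': array([-1.79476975,  2.35352321,  0.3193101 ]), 'tvec': array([624.38842395, -35.11214446, 377.35352982])}
```

View pics/a_scene.png

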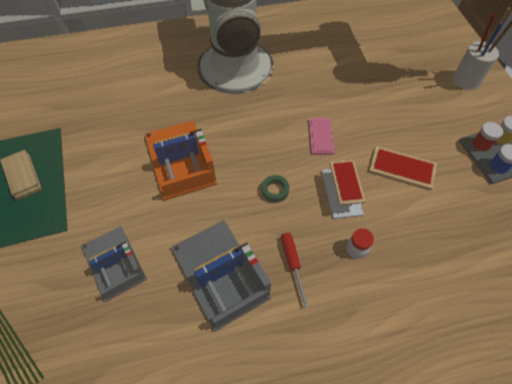

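View pics/a_top.png

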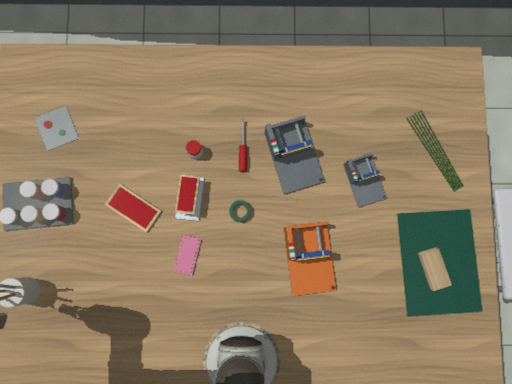

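View pics/a_wrist.png

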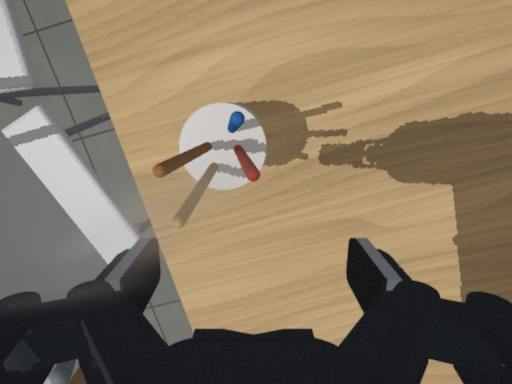

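```bash
python3 - <<'E'
import cv2
t=cv2.imread("pics/a_top.png"); s=cv2.imread("pics/a_scene.png")
cv2.imwrite("pics/b1.png",cv2.resize(t[105:265,90:340],None,fx=3.2,fy=3.2,interpolation=cv2.INTER_CUBIC)[:,:800])
cv2.imwrite("pics/b2.png",cv2.resize(s[110:335,165:385],None,fx=2.6,fy=2.6,interpolation=cv2.INTER_CUBIC))
E
```

```text
(no output)
```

View pics/b1.png

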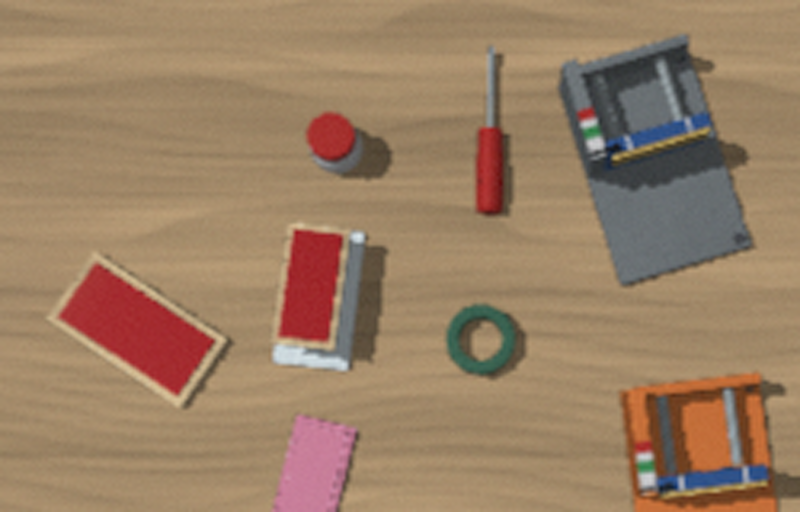

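View pics/b2.png

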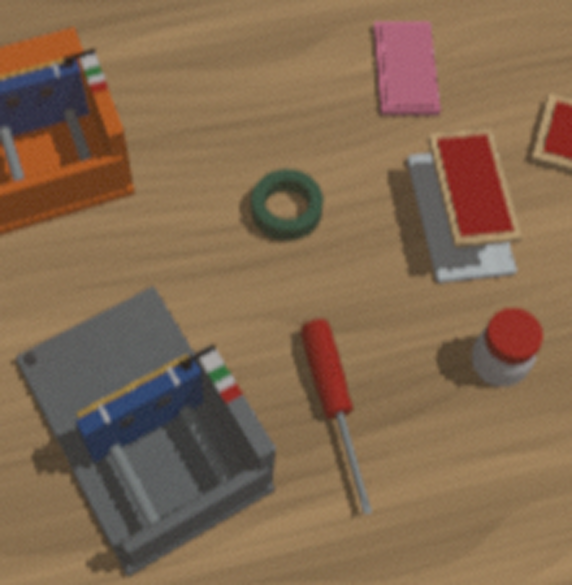

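The plaque meant is the red one on the stand at top (187,195). The larger red one at (133,207) and the pink one at (187,255) are the decoys. The jig meant is the larger grey one at top (295,155), not the small grey (365,178) or the orange (310,258). The crops confirm both. Now I'll measure them.

```bash
cat > h.py <<'E'
import cv2, numpy as np
from plant import status, imaging
def cam(n):
    c=imaging.camera_info(n); R=cv2.Rodrigues(np.array(c['rvec']))[0]; t=np.array(c['tvec'])
    f=192/np.tan(np.radians(c['vfov']/2)); return R,t,f,c['cx'],c['cy']
def ray(C,uv,z):
    R,t,f,cx,cy=C; uv=np.atleast_2d(uv).astype(float)
    d=np.c_[(uv[:,0]-cx)/f,(uv[:,1]-cy)/f,np.ones(len(uv))]@R
    o=-R.T@t; k=(z-o[2])/d[:,2]; return o+d*k[:,None]
def proj(C,P):
    R,t,f,cx,cy=C; p=np.atleast_2d(P)@R.T+t; return np.c_[f*p[:,0]/p[:,2]+cx,f*p[:,1]/p[:,2]+cy]
def rect(C,mask,z):
    cs=cv2.findContours(mask.astype(np.uint8),cv2.RETR_EXTERNAL,cv2.CHAIN_APPROX_NONE)[0]
    c=max(cs,key=cv2.contourArea)[:,0]
    P=ray(C,c,z)[:,:2].astype(np.float32); r=cv2.minAreaRect(P); return r,P
def box(m,u0,v0,u1,v1):
    o=np.zeros_like(m); o[v0:v1,u0:u1]=m[v0:v1,u0:u1]; return o
E
python3 - <<'E'
from h import *
for n,b,bj in [("top",(170,165,206,220),(262,135,320,165)),("scene",(325,155,370,205),(190,240,250,290))]:
    im=cv2.imread(f"pics/a_{n}.png").astype(int); B,G,R=im[...,0],im[...,1],im[...,2]; C=cam(n)
    red=(R>110)&(G<70)&(B<80)
    r,P=rect(C,box(red,*b),59.6); print(n,"lacquer",r)
    mm=box(red,*b); v,u=np.nonzero(mm); print(" centroid",ray(C,[u.mean(),v.mean()],59.6))
    blue=box((B>R+40)&(B>90),*bj); v,u=np.nonzero(blue); print(" blue n",len(u))
    r,P=rect(C,blue,90); print(" blue",r, cv2.boxPoints(r).round())
    wh=box((R>170)&(G>170)&(B>170),*bj)
    k,l,st,ce=cv2.connectedComponentsWithStats(wh.astype(np.uint8))
    for i in range(1,k): print("  white",st[i],ce[i],ray(C,ce[i],90).round(1))
    br=box((R>150)&(G>110)&(B<90)&(R>B+80),*bj)
    k,l,st,ce=cv2.connectedComponentsWithStats(br.astype(np.uint8),connectivity=8)
    for i in range(1,k):
        if st[i][4]>8: print("  brass",st[i],ce[i],ray(C,ce[i],90).round(1))
    bb=bj; cv2.imwrite(f"pics/c_{n}.png",cv2.resize(im[bb[1]-5:bb[3]+5,bb[0]-5:bb[2]+5].astype(np.uint8),None,fx=9,fy=9,interpolation=cv2.INTER_NEAREST))
E
```

```text
top lacquer ((473.64044189453125, 155.07412719726562), (42.77151870727539, 94.6661148071289), 83.19225311279297)
 centroid [[473.58901126 155.34743676  59.6       ]]
 blue n 115
 blue ((603.2718505859375, -142.06271362304688), (12.202235221862793, 73.1656494140625), 16.888444900512695) [[ 587. -109.]
 [ 608. -179.]
 [ 620. -175.]
 [ 598. -105.]]
  white [272 143   4   2   5] [273.4 143.2] [[614.4 -90.6  90. ]]
  white [274 148   4   4  11] [275.63636364 149.36363636] [[596.6 -96.9  90. ]]
scene lacquer ((473.964111328125, 154.51071166992188), (42.82673263549805, 94.54424285888672), 83.12616729736328)
 centroid [[475.8121574  154.35956078  59.6       ]]
 blue n 259
 blue ((607.2138671875, -153.26705932617188), (12.030740737915039, 50.351261138916016), 16.27880859375) [[ 594. -131.]
 [ 608. -179.]
 [ 620. -176.]
 [ 606. -127.]]
```

View pics/c_top.png

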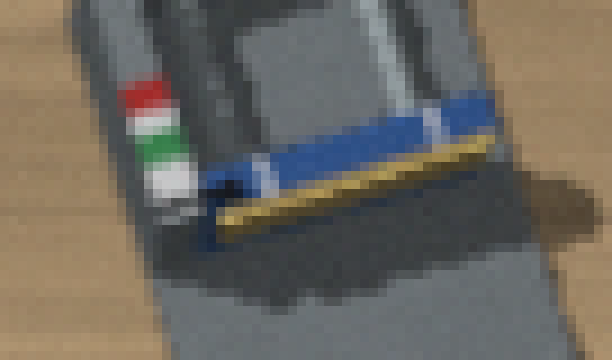

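View pics/c_scene.png

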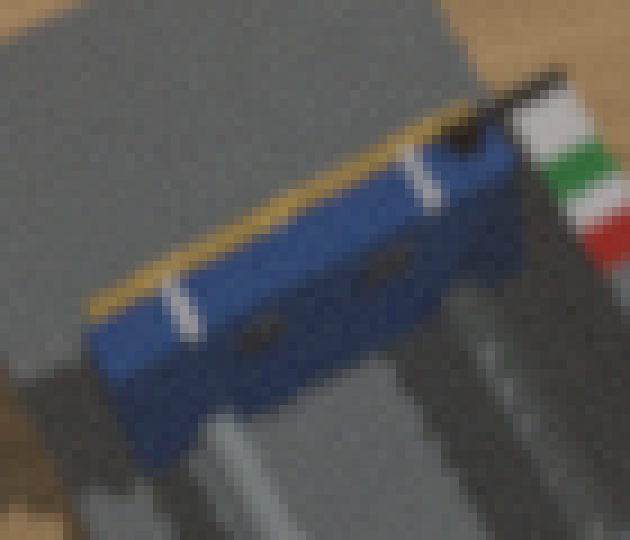

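```bash
python3 - <<'E'
from h import *
def up(p,off): return np.array(p)/9.+np.array(off)-.5
def show(nm,C,px,z):
    P=ray(C,px,z); d=P[0]-P[1]; print(nm,P.round(1)[:,:2].tolist(),"mid",P.mean(0).round(1)[:2],"len",np.linalg.norm(d).round(1),"xdir deg",np.degrees(np.arctan2(d[1],d[0])).round(1)-90)
T=cam("top");S=cam("scene")
show("lines top",T,up([[263,173],[434,125]],(257,130)),90)
show("lines scene",S,up([[423,178],[181,307]],(185,235)),90)
show("brass front scene",S,up([[468,101],[88,300]],(185,235)),90)
show("brass back top",T,up([[218,208],[495,136]],(257,130)),90)
show("brass front(top edge) top",T,up([[218,225],[495,150]],(257,130)),90)
show("fence back/top top",T,up([[200,172],[490,90]],(257,130)),90)
show("fence back scene",S,up([[522,150],[115,385]],(185,235)),90)
# base front edge corners in top, crop b1 (3.2, offset 90,105)
c=np.array([[623,285],[752,245]])/3.2+[90,105]-.5
show("base front top",T,c,12)
c=np.array([[154,288],[17,358]])/2.6+[165,110]-.5
show("base front scene",S,c,12)
E
```

```text
lines top [[598.5, -125.5], [614.2, -179.6]] mid [ 606.4 -152.5] len 56.3 xdir deg 16.200000000000003
lines scene [[597.4, -126.4], [613.7, -180.4]] mid [ 605.5 -153.4] len 56.4 xdir deg 16.799999999999997
brass front scene [[582.6, -113.7], [607.8, -198.8]] mid [ 595.2 -156.2] len 88.7 xdir deg 16.5
brass back top [[587.2, -111.2], [610.7, -198.8]] mid [ 599. -155.] len 90.7 xdir deg 15.0
brass front(top edge) top [[581.8, -111.2], [606.2, -198.7]] mid [ 594. -155.] len 90.9 xdir deg 15.599999999999994
fence back/top top [[598.8, -105.7], [625.6, -197.5]] mid [ 612.2 -151.6] len 95.6 xdir deg 16.299999999999997
fence back scene [[596.1, -104.9], [626.9, -196.1]] mid [ 611.5 -150.5] len 96.3 xdir deg 18.700000000000003
base front top [[480.9, -125.8], [518.7, -246.1]] mid [ 499.8 -186. ] len 126.1 xdir deg 17.400000000000006
base front scene [[484.4, -125.5], [521.2, -245.5]] mid [ 502.8 -185.5] len 125.6 xdir deg 17.099999999999994
```

Jig yaw is about 16.8° and the hanger is at about (595,-156). The plaque is at (473.7,154.8) with its long axis at -6.8°. The views agree, and the sizes match. Moving above the plaque.

Emit:
carry_out(
  plan=[
    {"gripper": 0,"x": 16.65,"y": 14.0,"z": 0,"turn": -1.06},
    {"gripper": 0,"x": 16.65,"y": 14.0,"z": 0,"turn": -1.06},
    {"gripper": 0,"x": 16.65,"y": 14.0,"z": 0,"turn": -1.06},
    {"gripper": 0,"x": 16.65,"y": 14.0,"z": 0,"turn": -1.06},
    {"gripper": 0,"x": 16.65,"y": 14.0,"z": 0,"turn": -1.06},
    {"gripper": 0,"x": 16.65,"y": 14.0,"z": 0,"turn": -1.06},
    {"gripper": 0,"x": 16.65,"y": 14.0,"z": 0,"turn": -1.06},
    {"gripper": 0,"x": 16.65,"y": 14.0,"z": 0,"turn": -1.06},
    {"gripper": 0,"x": 16.65,"y": 14.0,"z": 3.5,"turn": -1.06},
    {"gripper": 0,"x": 16.65,"y": 14.0,"z": 3.5,"turn": -1.06},
    {"gripper": 0,"x": 16.65,"y": 14.0,"z": 3.5,"turn": -1.06},
    {"gripper": 0,"x": 16.65,"y": 14.0,"z": 3.5,"turn": -1.06},
  ],
)

```text
clock: 1.35
position: [474.3, 152.1, 314.2]
tool_rot: [[0.992, -0.123, -0.005], [-0.123, -0.992, -0.004], [-0.004, 0.005, -1.0]]
contact_force: [-0.3, 1.3, -0.7]
grip_width: 1.0
```

```bash
python3 - <<'E'
from h import *
s=status.observe(); C=cam("wrist"); a=imaging.read_camera("wrist")
print(s['position'],s['tool_rot'],s['contact_force'],s['dq'].round(4))
im=a[:,:,::-1].astype(int); cv2.imwrite("pics/d.png",a[:,:,::-1])
B,G,R=im[...,0],im[...,1],im[...,2]; red=(R>110)&(G<70)&(B<80)
r,P=rect(C,red,59.6); print(r); print("px of target", proj(C,[[473.7,154.8,59.6]]))
E
```

```text
[474.25200851 152.11479729 314.17222961] [[ 0.99244105 -0.12262005 -0.00500807]
 [-0.1226421  -0.99244138 -0.00436241]
 [-0.0044353   0.00494363 -0.99997794]] [-0.30274561  1.27358632 -0.7307952 ] [-0.2961  0.1623  0.0047  0.0092  0.1986  0.3019]
((472.75225830078125, 156.5258331298828), (43.9807243347168, 96.47474670410156), 83.14725494384766)
px of target [[248.0238321  196.01240867]]
```

View pics/d.png

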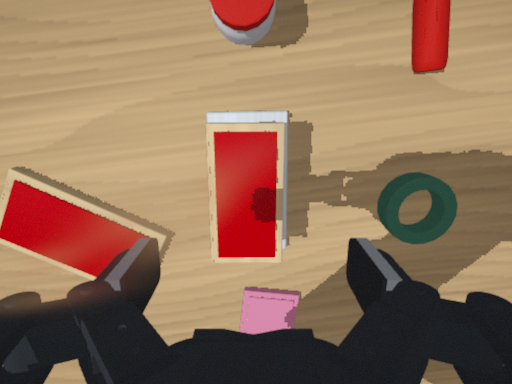

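Emit:
carry_out(
  plan=[
    {"gripper": 0,"x": -0.05,"y": -0.12,"z": 0,"turn": 0},
    {"gripper": 0,"x": -0.05,"y": -0.12,"z": 0,"turn": 0},
    {"gripper": 0,"x": -0.05,"y": -0.12,"z": 1,"turn": 0},
    {"gripper": 0,"x": -0.05,"y": -0.12,"z": 2,"turn": 0},
    {"gripper": 0,"x": -0.05,"y": -0.12,"z": 2.4,"turn": 0},
    {"gripper": 0,"x": -0.05,"y": -0.12,"z": 2.4,"turn": 0},
    {"gripper": 0,"x": -0.05,"y": -0.12,"z": 2.4,"turn": 0},
  ],
)

```text
clock: 2.1
position: [473.6, 155.4, 254.5]
tool_rot: [[0.993, -0.122, -0.004], [-0.122, -0.993, -0.005], [-0.004, 0.005, -1.0]]
contact_force: [0.3, -0.1, 0.1]
grip_width: 0.999
```

```bash
python3 - <<'E'
from h import *
s=status.observe(); C=cam("wrist"); a=imaging.read_camera("wrist")
print(s['position'],s['tool_rot'],s['contact_force'],s['dq'].round(4))
im=a[:,:,::-1].astype(int); cv2.imwrite("pics/e.png",a[:,:,::-1])
B,G,R=im[...,0],im[...,1],im[...,2]; red=(R>110)&(G<70)&(B<80)
r,P=rect(C,red,59.6); print(r)
E
```

```text
[473.62810249 155.39877198 254.4988333 ] [[ 0.99253641 -0.12186929 -0.00439875]
 [-0.12188928 -0.99253302 -0.00460592]
 [-0.00380459  0.00510771 -0.99997972]] [ 0.26894095 -0.05248684  0.13868604] [-0.0036 -0.012   0.0101 -0.0004  0.0017  0.0001]
((472.8553466796875, 156.62533569335938), (44.349525451660156, 96.61669921875), 83.09638214111328)
```

View pics/e.png

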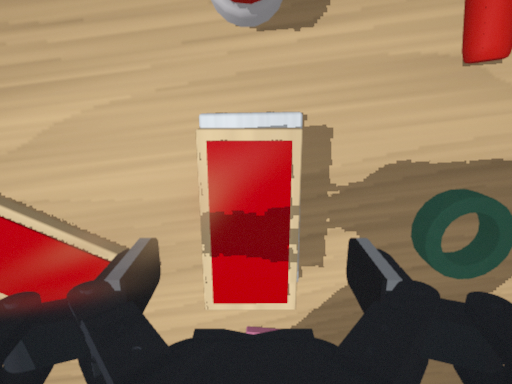

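Emit:
carry_out(
  plan=[
    {"gripper": 0,"x": 0,"y": -0.05,"z": 0.8,"turn": 0},
    {"gripper": 0,"x": 0,"y": -0.05,"z": 1.5,"turn": 0},
    {"gripper": 0,"x": 0,"y": -0.05,"z": 2.0,"turn": 0},
    {"gripper": 0,"x": 0,"y": -0.05,"z": 2.0,"turn": 0},
    {"gripper": 0,"x": 0,"y": -0.05,"z": 2.0,"turn": 0},
  ],
)

```text
clock: 2.65
position: [474.2, 156.7, 205.8]
tool_rot: [[0.993, -0.122, -0.002], [-0.122, -0.993, -0.003], [-0.002, 0.003, -1.0]]
contact_force: [-0.7, -0.6, 1.1]
grip_width: 1.0
```

```bash
python3 - <<'E'
from h import *
s=status.observe(); 
print(s['position'],s['contact_force'])
for n in ["wrist","scene"]:
  a=imaging.read_camera(n)
  if n=="scene": a=cv2.resize(a[120:260,270:420],None,fx=4,fy=4)
  cv2.imwrite(f"pics/f_{n}.png",a[:,:,::-1])
E
```

```text
[474.16054912 156.70625765 205.76050958] [-0.6603502  -0.61563973  1.13389177]
```

View pics/f_wrist.png

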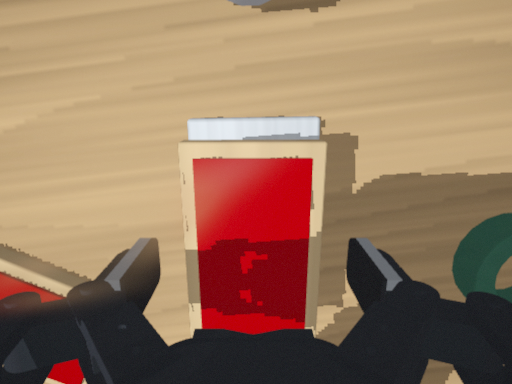

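View pics/f_scene.png

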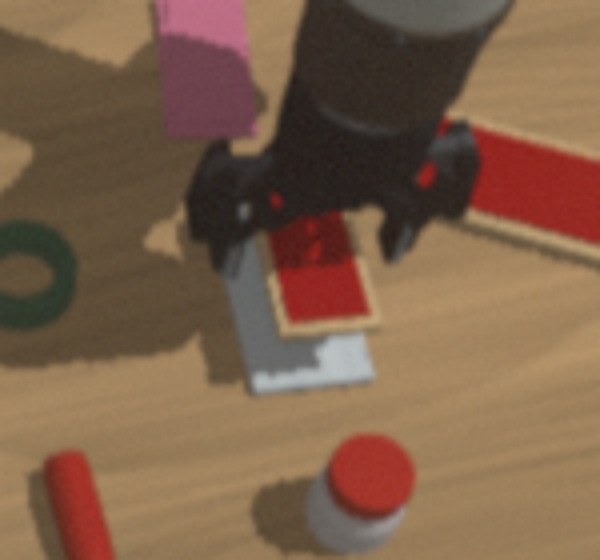

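Emit:
carry_out(
  plan=[
    {"gripper": 1},
    {"gripper": 1},
    {"gripper": 1},
    {"gripper": 1},
    {"gripper": 1},
    {"gripper": 1},
    {"gripper": 1},
    {"gripper": 1},
    {"gripper": 1},
    {"gripper": 1},
  ],
)

```text
validation failed for argument at $.pl...
```

```bash
python3 - <<'E'
from h import *
s=status.observe(); 
print(s['position'],s['contact_force'],s['moment'],s['grip_width'])
C=cam("wrist"); a=imaging.read_camera("wrist")
cv2.imwrite(f"pics/g.png",a[:,:,::-1])
E
```

```text
[474.17427854 156.67395322 205.97859754] [-0.03607261 -0.03394002  0.21978621] [0.05177279 0.01642979 0.02522057] 1.0031573799581077
```

View pics/g.png

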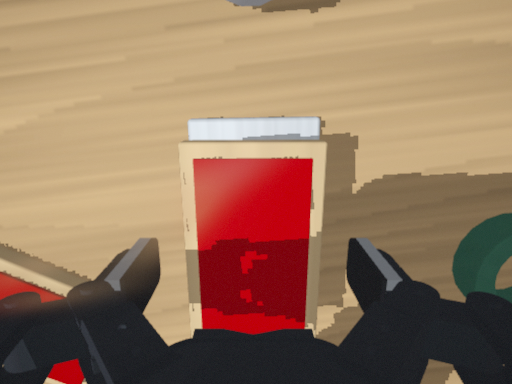

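The call was refused, probably because all five keys are needed. I'll send it again in full.

Emit:
carry_out(
  plan=[
    {"gripper": 1,"x": 0,"y": 0,"z": 0,"turn": 0},
    {"gripper": 1,"x": 0,"y": 0,"z": 0,"turn": 0},
    {"gripper": 1,"x": 0,"y": 0,"z": 0,"turn": 0},
    {"gripper": 1,"x": 0,"y": 0,"z": 0,"turn": 0},
    {"gripper": 1,"x": 0,"y": 0,"z": 0,"turn": 0},
    {"gripper": 1,"x": 0,"y": 0,"z": 0,"turn": 0},
    {"gripper": 1,"x": 0,"y": 0,"z": 0,"turn": 0},
    {"gripper": 1,"x": 0,"y": 0,"z": 0,"turn": 0},
  ],
)

```text
clock: 3.6
position: [474.3, 156.8, 206.9]
tool_rot: [[0.993, -0.122, -0.0], [-0.122, -0.993, -0.002], [-0.0, 0.002, -1.0]]
contact_force: [-1.7, 0.9, 5.3]
grip_width: 0.643
```

```bash
python3 - <<'E'
from h import *
s=status.observe(); 
print(s['position'],s['contact_force'],s['moment'],s['grip_width'])
C=cam("wrist"); a=imaging.read_camera("wrist")
cv2.imwrite(f"pics/h.png",a[:,:,::-1])
E
```

```text
[474.34943524 156.84844404 206.85168921] [-1.68617339  0.93704458  5.32193717] [-0.08953891  0.35480691 -0.06001516] 0.6426845029026559
```

View pics/h.png

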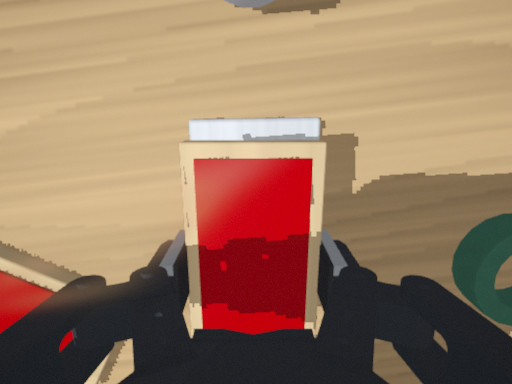

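Emit:
carry_out(
  plan=[
    {"gripper": 1,"x": 0,"y": 0,"z": -0.4,"turn": 0},
    {"gripper": 1,"x": 0,"y": 0,"z": -1.0,"turn": 0},
    {"gripper": 1,"x": 0,"y": 0,"z": -1.8,"turn": 0},
    {"gripper": 1,"x": 0,"y": 0,"z": -2.4,"turn": 0},
    {"gripper": 1,"x": 0,"y": 0,"z": -2.4,"turn": 0},
    {"gripper": 1,"x": 0,"y": 0,"z": -2.4,"turn": 0},
    {"gripper": 1,"x": 0,"y": 0,"z": -2.4,"turn": 0},
  ],
)

```text
clock: 4.35
position: [474.0, 156.7, 266.1]
tool_rot: [[0.993, -0.122, -0.002], [-0.122, -0.993, -0.003], [-0.002, 0.003, -1.0]]
contact_force: [0.7, 0.5, -0.5]
grip_width: 0.639
```

```bash
python3 - <<'E'
from h import *
s=status.observe(); 
print(s['position'],s['tool_rot'],s['contact_force'],s['moment'],s['grip_width'],s['joints'])
C=cam("wrist"); a=imaging.read_camera("wrist")
cv2.imwrite(f"pics/i.png",a[:,:,::-1])
b=imaging.read_camera("scene");cv2.imwrite(f"pics/i2.png",cv2.resize(b[120:260,270:420],None,fx=4,fy=4)[:,:,::-1])
E
```

```text
[474.01318576 156.71647593 266.06983699] [[ 0.99254986 -0.12182361 -0.0019454 ]
 [-0.12182898 -0.99254677 -0.00293283]
 [-0.00157361  0.00314798 -0.99999381]] [ 0.72836692  0.54729813 -0.46036005] [ 0.02215454  0.02087068 -0.01179155] 0.6394704131904839 [ 0.64542633  0.32802719 -0.48091693  0.00169294 -0.76517121  0.80201693]
```

View pics/i.png

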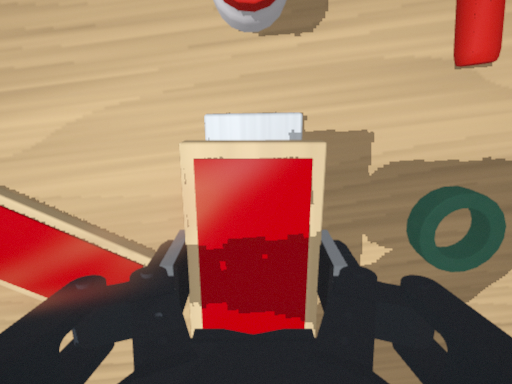

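View pics/i2.png

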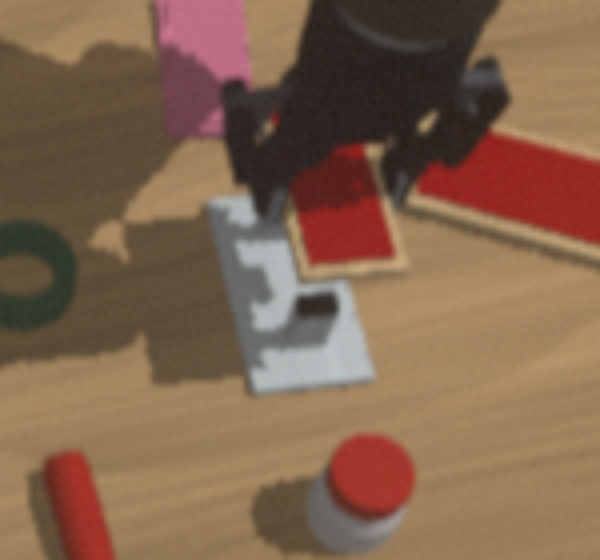

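```bash
python3 - <<'E'
from h import *
s=status.observe(); C=cam("wrist"); p=s['position'];R=s['tool_rot']
im=cv2.imread("pics/i.png").astype(int); B,G,Rr=im[...,0],im[...,1],im[...,2]
red=box((Rr>90)&(G<60)&(B<60),180,140,330,335); zt=p[2]-152.4+5.6
# edges: left/right edge per row, top edge per col
rows=range(170,235); L=np.array([[np.nonzero(red[r])[0].min(),r] for r in rows]);Rt=np.array([[np.nonzero(red[r])[0].max()+1,r] for r in rows])
cols=range(205,302); T=np.array([[c,np.nonzero(red[:,c])[0].min()] for c in cols])
for n,e in [("L",L),("R",Rt),("T",T)]:
    P=ray(C,e,zt); q=(P-p)@R  # tool coords
    ax=(1,0) if n=="T" else (0,1)
    k=np.polyfit(q[:,ax[1] if n=="T" else 0],q[:,0 if n=="T" else 1],1)
    print(n,"slope deg",np.degrees(np.arctan(k[0])).round(2),"at0",k[1].round(2), q.mean(0).round(1))
E
```

```text
L slope deg 44.07 at0 -40.06 [ 30.2 -10.8 146.7]
R slope deg -0.03 at0 22.02 [ 30.2  22.  146.8]
T slope deg 45.0 at0 0.0 [ 38.8  -0.3 146.7]
```

```bash
python3 - <<'E'
from h import *
s=status.observe(); C=cam("wrist"); p=s['position'];R=s['tool_rot']
im=cv2.imread("pics/i.png").astype(int); B,G,Rr=im[...,0],im[...,1],im[...,2]
red=box((Rr>80)&(G<50)&(B<50),190,140,330,335); zt=p[2]-152.4+5.6
def med(e,i):
    q=(ray(C,e,zt)-p)@R; o=1-i
    k=np.polyfit(q[:,o],q[:,i],1); res=q[:,i]-np.polyval(k,q[:,o]); m=abs(res)<1.5; k=np.polyfit(q[m,o],q[m,i],1)
    return np.degrees(np.arctan(k[0])).round(2),k[1].round(2),m.mean()
rows=range(170,235)
print("L",med(np.array([[np.nonzero(red[r])[0].min()-.5,r] for r in rows]),1))
print("R",med(np.array([[np.nonzero(red[r])[0].max()+.5,r] for r in rows]),1))
print("T",med(np.array([[c,np.nonzero(red[:,c])[0].min()-.5] for c in range(205,302)]),0))
E
```

```text
L (np.float64(45.72), np.float64(-40.16), np.float64(1.0))
R (np.float64(-0.28), np.float64(21.9), np.float64(1.0))
T (np.float64(39.16), np.float64(38.38), np.float64(0.6597938144329897))
```

```bash
python3 - <<'E'
from h import *
s=status.observe(); C=cam("wrist"); p=s['position'];R=s['tool_rot']
im=cv2.imread("pics/i.png").astype(int); B,G,Rr=im[...,0],im[...,1],im[...,2]
red=box((Rr>80)&(Rr>2*G),186,140,330,335); zt=p[2]-152.4+5.6
def med(e,i):
    q=(ray(C,e,zt)-p)@R; o=1-i
    k=np.polyfit(q[:,o],q[:,i],1); res=q[:,i]-np.polyval(k,q[:,o]); m=abs(res)<1.5; k=np.polyfit(q[m,o],q[m,i],1)
    return np.degrees(np.arctan(k[0])).round(2),k[1].round(2),m.mean()
rows=range(170,235)
print("L",med(np.array([[np.nonzero(red[r])[0].min()-.5,r] for r in rows]),1))
print("R",med(np.array([[np.nonzero(red[r])[0].max()+.5,r] for r in rows]),1))
print("T",med(np.array([[c,np.nonzero(red[:,c])[0].min()-.5] for c in range(205,302)]),0))
E
```

```text
L (np.float64(0.69), np.float64(-22.27), np.float64(0.9846153846153847))
R (np.float64(0.36), np.float64(21.71), np.float64(1.0))
T (np.float64(0.17), np.float64(47.35), np.float64(1.0))
```

Emit:
carry_out(
  plan=[
    {"gripper": 1,"x": 0.2,"y": 1.0,"z": 0,"turn": -0.2},
    {"gripper": 1,"x": 0.5,"y": 2.4,"z": 0,"turn": -0.5},
    {"gripper": 1,"x": 0.9,"y": 4.0,"z": 0,"turn": -0.9},
    {"gripper": 1,"x": 1.3,"y": 5.6,"z": 0,"turn": -1.3},
    {"gripper": 1,"x": 1.6,"y": 7.2,"z": 0,"turn": -1.7},
    {"gripper": 1,"x": 1.9,"y": 8.8,"z": 0,"turn": -2.1},
    {"gripper": 1,"x": 2.3,"y": 10.4,"z": 0,"turn": -2.4},
    {"gripper": 1,"x": 2.6,"y": 11.9,"z": 0,"turn": -2.7},
    {"gripper": 1,"x": 2.85,"y": 12.9,"z": 0,"turn": -2.9},
    {"gripper": 1,"x": 2.93,"y": 13.33,"z": 0,"turn": -3.0},
    {"gripper": 1,"x": 2.93,"y": 13.33,"z": 0,"turn": -3.0},
    {"gripper": 1,"x": 2.93,"y": 13.33,"z": 0,"turn": -3.0},
  ],
)

```text
clock: 5.65
position: [506.1, -182.8, 266.3]
tool_rot: [[0.957, 0.292, -0.004], [0.292, -0.957, -0.003], [-0.004, 0.002, -1.0]]
contact_force: [-0.4, 0.1, 0.2]
grip_width: 0.64
```

```bash
python3 - <<'E'
from h import *
s=status.observe(); 
print(s['position'],s['tool_rot'],s['contact_force'],s['grip_width'],s['dq'].round(3))
for n in ["wrist","scene","top"]:
  a=imaging.read_camera(n); cv2.imwrite(f"pics/j_{n}.png",a[:,:,::-1])
  if n=="scene": cv2.imwrite("pics/j_s.png",cv2.resize(a[200:340,155:295],None,fx=4,fy=4)[:,:,::-1])
  if n=="top": cv2.imwrite("pics/j_t.png",cv2.resize(a[100:240,225:365],None,fx=4,fy=4)[:,:,::-1])
E
```

```text
[ 506.05566314 -182.8024714   266.27226931] [[ 0.95650601  0.29169053 -0.00358978]
 [ 0.29168099 -0.95651109 -0.00295696]
 [-0.00429618  0.00178128 -0.99998918]] [-0.38454465  0.05386751  0.15753921] 0.6403867514718782 [ 0.018 -0.012 -0.003  0.002 -0.001  0.002]
```

View pics/j_wrist.png

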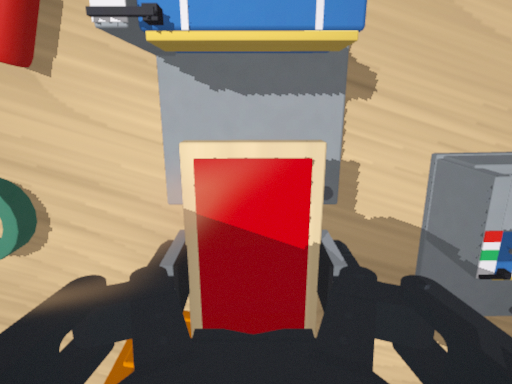

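View pics/j_s.png

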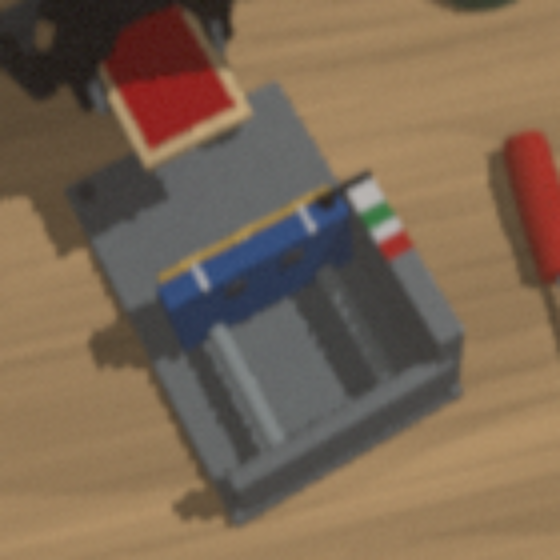

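View pics/j_t.png

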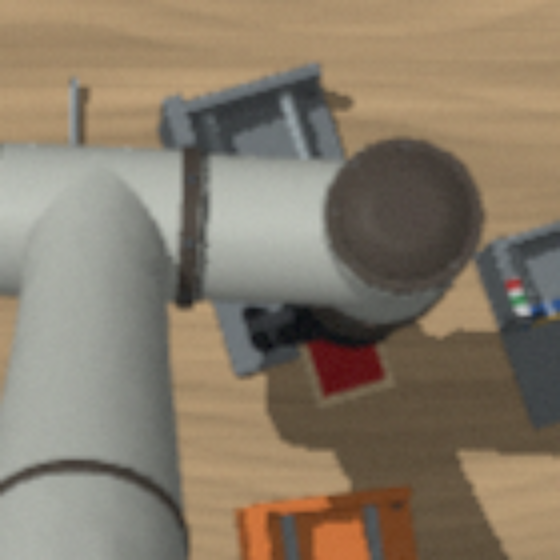

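```bash
python3 - <<'E'
import cv2
a=cv2.imread("pics/j_wrist.png"); cv2.imwrite("pics/k.png",cv2.resize(a[0:64,85:375],None,fx=2.75,fy=8,interpolation=cv2.INTER_NEAREST))
print([a[r,250].tolist() for r in range(24,58)])
E
```

```text
[[198, 129, 62], [193, 125, 63], [182, 117, 58], [172, 107, 53], [162, 102, 51], [148, 93, 47], [122, 142, 154], [106, 198, 223], [108, 215, 242], [109, 214, 242], [108, 214, 242], [109, 213, 242], [107, 212, 241], [106, 210, 238], [103, 208, 237], [97, 198, 225], [72, 156, 182], [55, 115, 136], [54, 113, 136], [51, 112, 134], [52, 111, 132], [51, 110, 132], [55, 112, 134], [54, 113, 134], [53, 111, 132], [54, 113, 133], [52, 113, 132], [90, 92, 98], [109, 78, 56], [107, 96, 87], [109, 106, 102], [109, 107, 101], [108, 104, 98], [108, 106, 100]]
```

View pics/k.png

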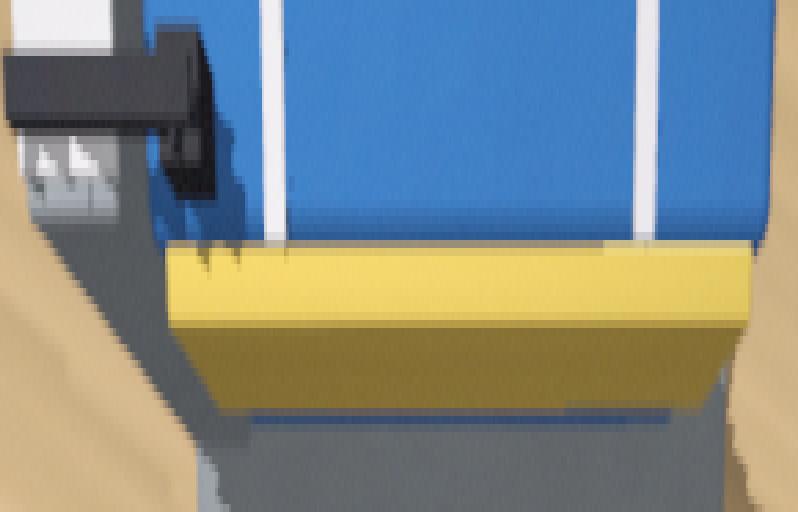

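```bash
cat > meas.py <<'E'
from h import *
def lac(f,C,p,R,zt):
    im=f.astype(int); B,G,Rr=im[...,0],im[...,1],im[...,2]
    red=box((Rr>80)&(Rr>2*G),186,125,330,335)
    def med(e,i):
        q=(ray(C,e,zt)-p)@R; o=1-i
        k=np.polyfit(q[:,o],q[:,i],1); res=q[:,i]-np.polyval(k,q[:,o]); m=abs(res)<1.5; k=np.polyfit(q[m,o],q[m,i],1)
        return np.degrees(np.arctan(k[0])).round(2),k[1].round(2),m.mean().round(2)
    rows=range(170,235)
    print("L",med(np.array([[np.nonzero(red[r])[0].min()-.5,r] for r in rows]),1))
    print("R",med(np.array([[np.nonzero(red[r])[0].max()+.5,r] for r in rows]),1))
    print("T",med(np.array([[c,np.nonzero(red[:,c])[0].min()-.5] for c in range(205,302)]),0))
E
python3 - <<'E'
from meas import *
s=status.observe(); C=cam("wrist"); p=s['position'];R=s['tool_rot']
f=cv2.imread("pics/j_wrist.png")
lac(f,C,p,R,p[2]-152.4+5.6)
px=np.array([[145.6,39.9],[356.9,39.9],[184.5,28.5],[319.2,28.5]])
P=ray(C,px,90); q=(P-p)@R; print(P.round(1)); print(q.round(2))
print("brass mid",P[:2].mean(0),q[:2].mean(0),"len",np.linalg.norm(q[1]-q[0]),"slope",np.degrees(np.arctan2(q[1,0]-q[0,0],q[1,1]-q[0,1])), "lines mid y",q[2:,1].mean(),"sep",q[3,1]-q[2,1])
# rows of the brass edge by column
for c in (165,200,250,300,345):
    col=f[25:55,c].astype(int)[:,2]; d=np.diff(col); i=np.argmin(d); print(c,25+i, col[i-1:i+3])
E
```

```text
L (np.float64(-0.72), np.float64(-21.58), np.float64(0.98))
R (np.float64(-0.38), np.float64(21.96), np.float64(1.0))
T (np.float64(0.0), np.float64(47.39), np.float64(1.0))
[[ 581.3 -111.7   90. ]
 [ 607.6 -197.4   90. ]
 [ 590.4 -126.5   90. ]
 [ 607.  -180.6   90. ]]
[[ 92.98 -45.59 176.4 ]
 [ 92.94  44.   176.6 ]
 [ 97.37 -28.84 176.43]
 [ 97.34  27.76 176.55]]
brass mid [ 594.44184747 -154.56166909   90.        ] [ 92.96414616  -0.79447511 176.50433329] len 89.59042419656993 slope -0.025686553194008747 lines mid y -0.543014831008918 sep 56.60324207517787
165 40 [230 191 137 132]
200 40 [227 187 138 134]
250 40 [225 182 136 136]
300 40 [220 179 134 136]
345 40 [216 176 133 133]
```

Emit:
carry_out(
  plan=[
    {"gripper": 1,"x": 0,"y": -0.03,"z": 0.4,"turn": 0},
    {"gripper": 1,"x": 0,"y": -0.03,"z": 1.0,"turn": 0},
    {"gripper": 1,"x": 0,"y": -0.03,"z": 1.4,"turn": 0},
    {"gripper": 1,"x": 0,"y": -0.03,"z": 1.54,"turn": 0},
    {"gripper": 1,"x": 0,"y": -0.03,"z": 1.54,"turn": 0},
    {"gripper": 1,"x": 0,"y": -0.03,"z": 1.54,"turn": 0},
  ],
)

```text
clock: 6.4
position: [506.2, -181.4, 228.5]
tool_rot: [[0.956, 0.294, -0.002], [0.294, -0.956, -0.003], [-0.003, 0.003, -1.0]]
contact_force: [0.0, -0.7, -0.7]
grip_width: 0.641
```

```bash
python3 - <<'E'
from meas import *
s=status.observe(); C=cam("wrist"); p=s['position'];R=s['tool_rot']
a=imaging.read_camera("wrist")[:,:,::-1]; cv2.imwrite("pics/l_w.png",a)
b=imaging.read_camera("scene")[:,:,::-1]; cv2.imwrite("pics/l_s.png",b)
cv2.imwrite("pics/l_sc.png",cv2.resize(b[200:340,155:295],None,fx=4,fy=4))
print(p,R,s['contact_force'],s['joints'].round(2))
try: lac(a,C,p,R,p[2]-152.6+5.6)
except Exception as e: print(e)
E
```

```text
[ 506.21985787 -181.4143439   228.5201539 ] [[ 0.95582555  0.29392719 -0.00208005]
 [ 0.29391958 -0.95582436 -0.00332883]
 [-0.00296659  0.00257041 -0.9999923 ]] [ 0.03005157 -0.73726423 -0.72665864] [-0.04  0.44 -0.43  0.01 -0.71  1.91]
L (np.float64(-0.15), np.float64(-22.03), np.float64(1.0))
R (np.float64(0.04), np.float64(21.81), np.float64(1.0))
T (np.float64(0.03), np.float64(47.35), np.float64(1.0))
```

View pics/l_w.png

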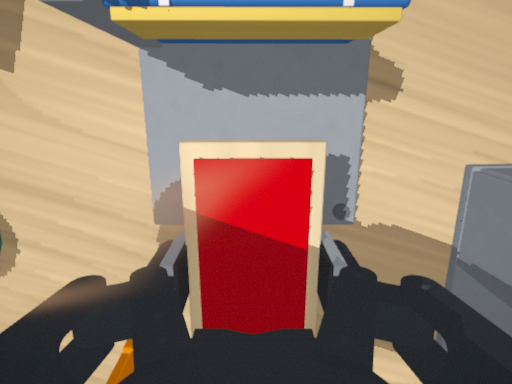

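View pics/l_sc.png

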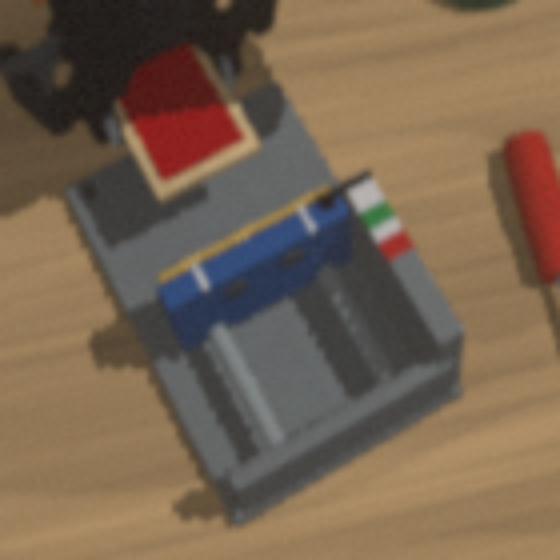

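```bash
cat > brass.py <<'E'
from meas import *
def brass(f,C,p,R,r0=2):
    fi=f.astype(int); B,G,Rr=fi[...,0],fi[...,1],fi[...,2]
    yb=(Rr>185)&(G>150)&(B<135)&(Rr-B>80); yb[70:]=False
    n,l,st,ce=cv2.connectedComponentsWithStats(yb.astype(np.uint8)); i=1+np.argmax(st[1:,4]); m=l==i
    u=np.nonzero(m.any(0))[0]; u0,u1=u.min(),u.max()
    e=np.array([[c,np.nonzero(m[:,c])[0].max()+.8] for c in range(u0+8,u1-8)])
    q=(ray(C,e,90)-p)@R; k=np.polyfit(q[:,1],q[:,0],1)
    v=np.median(e[:,1]); ends=(ray(C,[[u0-.5,v],[u1+.5,v]],90)-p)@R
    print("brass px",u0,u1,v,"front x",k[1].round(2),"slope deg",np.degrees(np.arctan(k[0])).round(2),"mid y",ends[:,1].mean().round(2),"len",(ends[1,1]-ends[0,1]).round(1))
E
python3 - <<'E'
from brass import *
s=status.observe(); C=cam("wrist"); p=s['position'];R=s['tool_rot']
brass(cv2.imread("pics/l_w.png"),C,p,R)
# triangulate front top corners of plaque: scene crop px /4+off ; wrist
S=cam("scene")
a=np.array([[255,139],[161,190]])/4+[155,200]-.4   # upper surface corners (y-,?) scene
b=np.array([[181,142],[326,142]])
def Pm(C): 
    R,t,f,cx,cy=C; return np.array([[f,0,cx],[0,f,cy],[0,0,1]])@np.c_[R,t]
X=cv2.triangulatePoints(Pm(S),Pm(C),a.T.astype(float),b.T.astype(float)); X=(X[:3]/X[3]).T; print(X)
print((X-p)@R)
print(proj(S,ray(C,b,p[2]-152.6+4)),a)
E
```

```text
brass px 110 402 20.8 front x 91.85 slope deg -0.28 mid y 0.9 len 90.5
[[ 551.21949389 -142.91130564   90.37724415]
 [ 564.82127598 -191.57546257   84.44603528]]
[[ 54.67156311 -24.04117148 138.2887541 ]
 [ 53.39616933  26.45517997 144.36162363]]
[[219.80317154 235.15639144]
 [194.96213822 248.06924644]] [[218.35 234.35]
 [194.85 247.1 ]]
```

Emit:
carry_out(
  plan=[
    {"gripper": 1,"x": 0.2,"y": 0.03,"z": 0.03,"turn": 0.03},
    {"gripper": 1,"x": 0.6,"y": 0.03,"z": 0.03,"turn": 0.03},
    {"gripper": 1,"x": 1.0,"y": 0.03,"z": 0.03,"turn": 0.03},
    {"gripper": 1,"x": 1.3,"y": 0.03,"z": 0.03,"turn": 0.03},
    {"gripper": 1,"x": 1.3,"y": 0.03,"z": 0.03,"turn": 0.03},
    {"gripper": 1,"x": 1.3,"y": 0.03,"z": 0.03,"turn": 0.03},
    {"gripper": 1,"x": 1.3,"y": 0.03,"z": 0.03,"turn": 0.03},
  ],
)

```text
clock: 7.2
position: [537.2, -172.7, 227.8]
tool_rot: [[0.957, 0.29, -0.002], [0.29, -0.957, -0.003], [-0.003, 0.002, -1.0]]
contact_force: [-0.0, 0.5, -0.4]
grip_width: 0.639
```

```bash
python3 - <<'E'
from brass import *
s=status.observe(); C=cam("wrist"); p=s['position'];R=s['tool_rot']
a=imaging.read_camera("wrist")[:,:,::-1]; cv2.imwrite("pics/m_w.png",a)
b=imaging.read_camera("scene")[:,:,::-1]; cv2.imwrite("pics/m_s.png",cv2.resize(b[225:325,175:295],None,fx=6,fy=6,interpolation=cv2.INTER_CUBIC))
print(p,R,s['contact_force'])
lac(a,C,p,R,p[2]-152.6+5.6)
try: brass(a,C,p,R)
except Exception as e: print(e)
E
```

```text
[ 537.19096225 -172.65878502  227.82652723] [[ 0.95715836  0.28955716 -0.00212646]
 [ 0.28954992 -0.95715768 -0.00316571]
 [-0.00295201  0.00241437 -0.99999273]] [-0.0288455   0.45349241 -0.35288679]
L (np.float64(0.01), np.float64(-22.17), np.float64(1.0))
R (np.float64(0.02), np.float64(21.84), np.float64(1.0))
T (np.float64(0.12), np.float64(47.36), np.float64(1.0))
attempt to get argmax of an empty sequence
```

View pics/m_w.png

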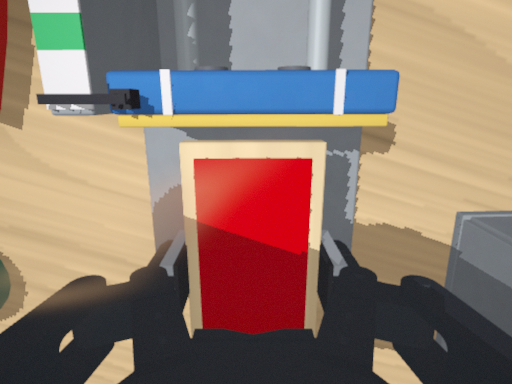

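View pics/m_s.png

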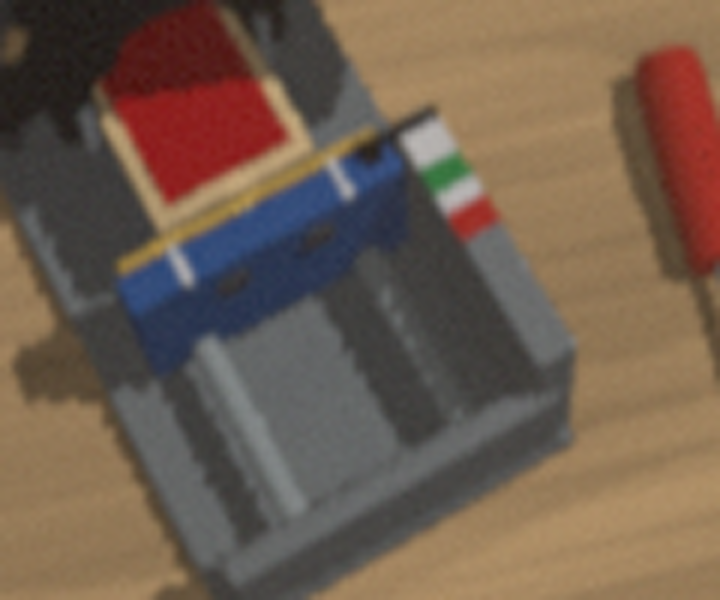

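```bash
sed -i 's/yb\[70:\]=False/yb[132:]=False; yb[:,:105]=False; yb[:,410:]=False/' brass.py; python3 - <<'E'
from brass import *
s=status.observe(); C=cam("wrist"); p=s['position'];R=s['tool_rot']
f=cv2.imread("pics/m_w.png"); brass(f,C,p,R)
print([f[r,250].tolist() for r in range(108,132,2)])
for r in (80,100):
    w=np.nonzero((f[r].min(1)>150))[0]; w=w[(w>150)&(w<360)]; a=w[w<250].mean(); b=w[w>250].mean(); q=(ray(C,[[a,r],[b,r]],90)-p)@R; print(a,b,q[:,1],q[:,1].mean())
q=(ray(C,[[181,142],[326.,142]],p[2]-148.6)-p)@R; print("plaque outer",q)
E
```

```text
brass px 117 387 125.8 front x 59.85 slope deg 0.29 mid y -0.36 len 90.3
[[196, 129, 65], [180, 115, 60], [158, 99, 50], [104, 171, 196], [106, 212, 239], [109, 213, 241], [107, 213, 240], [104, 209, 237], [102, 207, 235], [95, 153, 176], [110, 105, 103], [112, 107, 107]]
165.0 340.0 [-28.27331214  27.88313496] -0.1950885916420262
166.5 338.5 [-28.25432528  27.85134812] -0.20148858108935563
plaque outer [[ 53.29979798 -26.82292448 148.38935965]
 [ 53.2533438   27.07996208 148.52736389]]
```

Emit:
carry_out(
  plan=[
    {"gripper": 1,"x": 0.15,"y": 0,"z": 0,"turn": -0.02},
    {"gripper": 1,"x": 0.3,"y": 0,"z": 0,"turn": -0.02},
    {"gripper": 1,"x": 0.45,"y": 0,"z": 0,"turn": -0.02},
    {"gripper": 1,"x": 0.6,"y": 0,"z": 0,"turn": -0.02},
    {"gripper": 1,"x": 0.7,"y": 0,"z": 0,"turn": -0.02},
    {"gripper": 1,"x": 0.7,"y": 0,"z": 0,"turn": -0.02},
    {"gripper": 1,"x": 0.7,"y": 0,"z": 0,"turn": -0.02},
    {"gripper": 1,"x": 0.7,"y": 0,"z": 0,"turn": -0.02},
  ],
)

```text
clock: 8.1
position: [553.6, -167.8, 227.8]
tool_rot: [[0.956, 0.292, -0.003], [0.292, -0.956, -0.003], [-0.003, 0.002, -1.0]]
contact_force: [-3.8, -0.8, 0.9]
grip_width: 0.643
```

```bash
cat > look.py <<'E'
import sys
from brass import *
def look(n):
    s=status.observe(); C=cam("wrist"); p=s['position'];R=s['tool_rot']
    a=imaging.read_camera("wrist")[:,:,::-1]; cv2.imwrite(f"pics/{n}_w.png",a)
    b=imaging.read_camera("scene")[:,:,::-1]; cv2.imwrite(f"pics/{n}_s.png",cv2.resize(b[225:325,175:295],None,fx=6,fy=6,interpolation=cv2.INTER_CUBIC))
    print(p,R[:,0],s['contact_force'],s['moment'],s['grip_width'],s['clock'])
    lac(a,C,p,R,p[2]-152.6+5.6)
    try: brass(a,C,p,R)
    except Exception as e: print(e)
look(sys.argv[1])
E
python3 look.py n
```

```text
[ 553.60229089 -167.76602921  227.83024826] [ 0.9564391   0.2919122  -0.00339289] [-3.77665578 -0.83559417  0.89913373] [-0.50356447  0.84883934 -0.09648284] 0.6427896306732825 8.1
L (np.float64(0.41), np.float64(-22.31), np.float64(1.0))
R (np.float64(0.02), np.float64(21.9), np.float64(1.0))
T (np.float64(-0.05), np.float64(47.36), np.float64(1.0))
attempt to get argmax of an empty sequence
```

View pics/n_w.png

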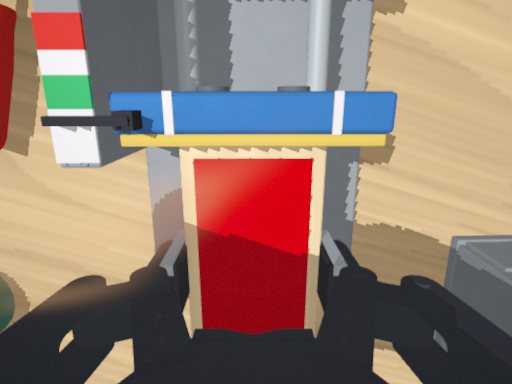

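View pics/n_s.png

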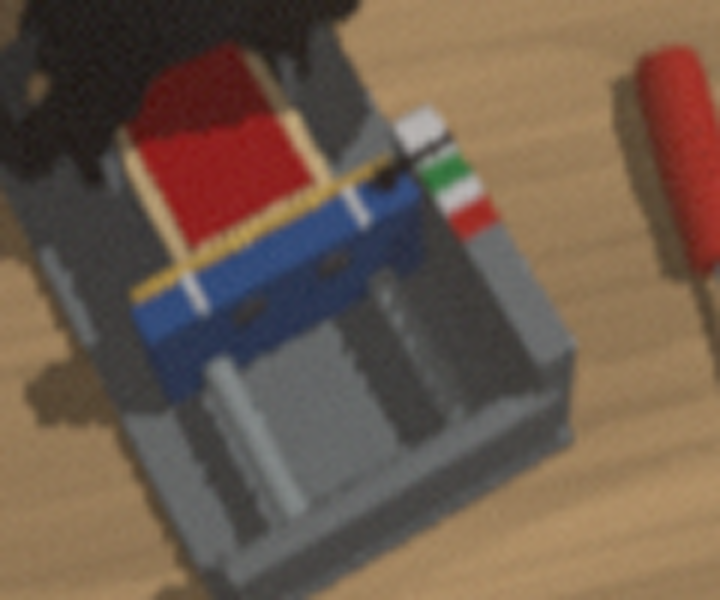

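Emit:
carry_out(
  plan=[
    {"gripper": 1,"x": 0.1,"y": 0,"z": 0,"turn": 0},
    {"gripper": 1,"x": 0.2,"y": 0,"z": 0,"turn": 0},
    {"gripper": 1,"x": 0.3,"y": 0,"z": 0,"turn": 0},
    {"gripper": 1,"x": 0.32,"y": 0,"z": 0,"turn": 0},
    {"gripper": 1,"x": 0.32,"y": 0,"z": 0,"turn": 0},
    {"gripper": 1,"x": 0.32,"y": 0,"z": 0,"turn": 0},
    {"gripper": 1,"x": 0.32,"y": 0,"z": 0,"turn": 0},
  ],
)

```text
clock: 8.9
position: [561.0, -165.5, 227.7]
tool_rot: [[0.956, 0.292, -0.004], [0.292, -0.957, -0.003], [-0.005, 0.002, -1.0]]
contact_force: [-4.8, -3.1, 2.4]
grip_width: 0.638
```

```bash
python3 look.py o
```

```text
[ 561.02006618 -165.53336303  227.68867156] [ 0.95649999  0.2916938  -0.00474259] [-4.77445878 -3.13872853  2.4280256 ] [-0.66976906  1.24026479 -0.09314614] 0.6383389986064104 8.9
L (np.float64(0.16), np.float64(-22.23), np.float64(1.0))
R (np.float64(0.16), np.float64(21.83), np.float64(1.0))
T (np.float64(-0.04), np.float64(47.37), np.float64(1.0))
attempt to get argmax of an empty sequence
```

View pics/o_w.png

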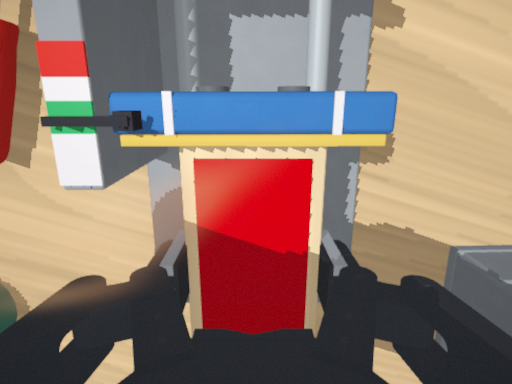

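View pics/o_s.png

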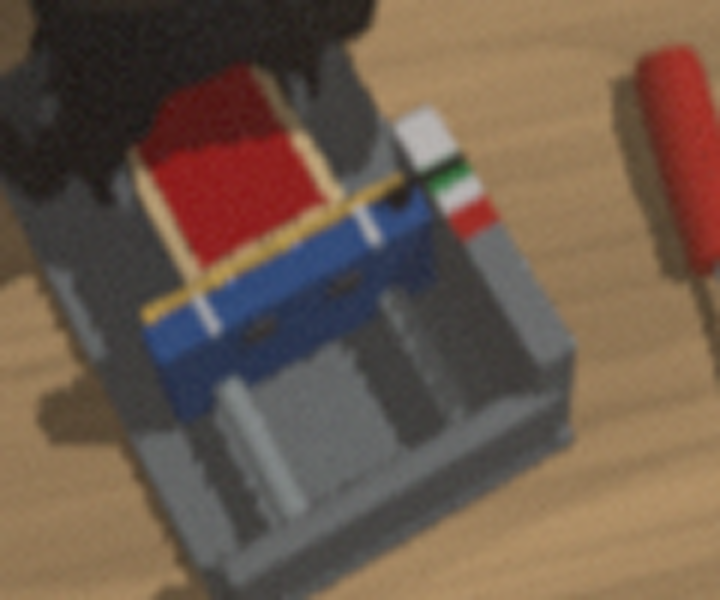

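```bash
python3 - <<'E'
from brass import *
s=status.observe(); C=cam("wrist"); p=s['position'];R=s['tool_rot']
o=-C[0].T@C[1]; print("cam tool",((o-p)@R).round(1))
f=cv2.imread("pics/o_w.png"); print([f[r,250].tolist() for r in range(130,162,1)])
x=53.37
for z in (75,79,83,90): 
    P=p+R@np.array([x,0,0]); P[2]=z; print(z,proj(C,P).round(1))
print(s['contact_force'],s['dq'].round(4))
q=(ray(C,[[167.5,110],[339,110]],90)-p)@R; print("lines",q.round(2))
E
```

```text
cam tool [67.6  0.  31.4]
[[186, 121, 68], [177, 113, 65], [167, 106, 61], [137, 96, 71], [98, 157, 179], [102, 200, 227], [109, 212, 239], [110, 214, 242], [112, 215, 243], [114, 215, 243], [112, 214, 242], [110, 212, 240], [109, 210, 239], [108, 209, 237], [110, 209, 238], [108, 206, 235], [121, 186, 212], [128, 161, 184], [129, 162, 185], [148, 185, 208], [178, 218, 241], [190, 230, 253], [191, 230, 253], [190, 230, 253], [189, 229, 253], [189, 229, 253], [189, 229, 253], [189, 228, 253], [151, 189, 229], [71, 82, 214], [56, 62, 222], [55, 63, 220]]
75 [[252.4 138.6]]
79 [[252.4 139.8]]
83 [[252.4 141.2]]
90 [[252.4 143.8]]
[-5.33688232 -3.05402963  1.99935616] [-0.0015 -0.0007  0.0003 -0.     -0.0015 -0.001 ]
lines [[ 65.09 -28.06 137.35]
 [ 65.05  28.13 137.46]]
```

```bash
python3 - <<'E'
from plant import status,imaging,workorder
import cv2
for n in("scene","wrist"):
    cv2.imwrite(f"pics/z_{n}.png",imaging.read_camera(n)[:,:,::-1])
s=status.observe(); print(s['position'],s['contact_force'],s['grip_width'],s['clock'])
E
```

```text
[ 561.0129248  -165.52981797  227.70520944] [-5.21896302 -2.33845384  1.14943413] 0.6400085075044113 9.1
```

View pics/z_scene.png

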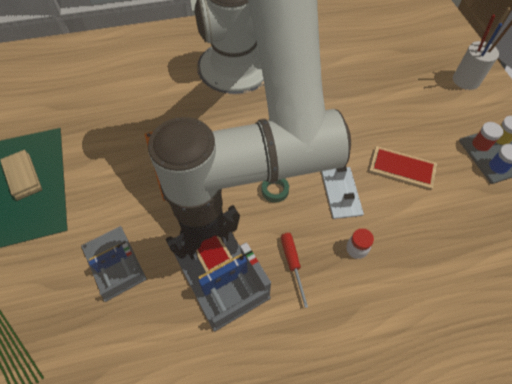

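View pics/z_wrist.png

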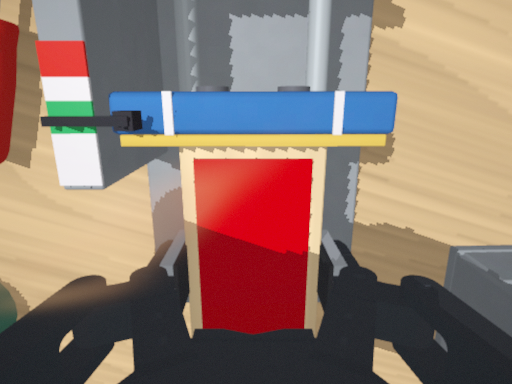

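The pointer at (75,121) lies inside the green band (rows 101–133). The plaque is flush and centred between the lines at columns 167 and 339. The tape, screwdriver and pot stand where they were. Handing in.

```bash
python3 -c "
from plant import workorder; print(workorder.sign_off())"
```

```text
the job is handed in; nothing more can be done
None
```

The arm is holding the plaque flush against the brass hanger with a steady push, and I have handed the job in at about 9 s on the clock. I gripped it across its long edges on the stand, lifted it, turned it to match the jig (about 17°), lowered it to hanger height and pushed.

**Last checks**
- **Pointer:** it stands in the green, at about 18 mm of fence travel. It never went near the red.
- **Force:** the push read 5.5 to 6 N, which would mean 18 to 20 mm of travel. That agrees with the pointer within sensor noise.
- **Position:** the plaque is centred between the white lines to about 0.3 mm and square to the brass to about 0.2°.
- **Height:** its middle is about 75 mm up, half-way up the brass. The wrist view, with the plaque's top edge about 11 mm below the brass top, agrees.
- **Wet face:** nothing was seen touching the lacquer. The pads hold only the bare edges.
- **Bystanders:** the screwdriver, tape roll and pot are where they were.

**What failed or disagreed**
- One grip call was refused, probably because it left out some keys. It moved nothing and I sent it again in full.
- A hand-picked corner triangulation put the plaque 5 to 10 mm too high. I judged its corner picks unreliable and did not use it.
- In the last wrist view the brass edge showed about 2 pixels off its predicted row. That is roughly within the calibration error.

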